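Load the tin that was put out and set the loaf maker's size lever to match

TASK

One of the three loaf tins has been put out on the round green silicone mat: stand that tin upright and flat inside the low rim of the loaf maker's hearth, keeping it upright on the way, and throw the loaf maker's size lever from its white park notch squarely into the notch marked in that tin's colour. Leave the other two tins and the crock where they are.

Things in the scene. Friction and masses are not known exactly. Their poses are not given: they have to be found in the camera images.
- tin_red: red enamelled loaf tin, an empty open-topped box 100 mm long (its x), 60 mm wide (its y), 60 mm high, walls 4 mm, 250 g; a 7 mm lip at each end of the rim. Origin: centre of its underside. Grip it across its 60 mm width from above
- tin_yellow: yellow enamelled loaf tin, an empty open-topped box 140 mm long (its x), 60 mm wide (its y), 60 mm high, walls 4 mm, 290 g; a 7 mm lip at each end of the rim. Origin: centre of its underside. Grip it across its 60 mm width from above
- tin_blue: blue enamelled loaf tin, an empty open-topped box 180 mm long (its x), 60 mm wide (its y), 60 mm high, walls 4 mm, 330 g; a 7 mm lip at each end of the rim. Origin: centre of its underside. Grip it across its 60 mm width from above
- mat: round green silicone mat lying on the worktop, 210 mm across, 1.5 mm thick and no obstacle; the chosen tin stands about on its middle. Origin: centre of its underside
- hearth (a point): centre of the loaf maker's flat dark steel hearth, at its surface, 90 mm above the worktop; axes of the loaf maker (x to its rear, away from the robot, y to its left, z up). Inside its rim the hearth measures 110 mm in x by 220 mm in y; the rim is 10 mm thick and rises 12 mm
- loaf_maker: fixed white loaf maker, 220 mm (x) by 340 mm (y) by 90 mm high, hearth on its left (+y), lever drum on its right (-y). A glass lid, folded back, rises behind the hearth from x = 105 mm to 170 mm above the worktop at x = 210 mm. Origin: centre of its underside
- size_lever (a joint): angle of the size lever, rad, 0 upright, growing as it swings to the loaf maker's rear (+x). Its four notches: white (park) -0.60, red -0.20, yellow +0.20, blue +0.60; it runs stiffly (about 2 N at the crossbar) from -0.66 to 0.66 and stays where it is left, so leave it squarely at the mark. It starts at or near the white one
- knob (a point): centre of the lever's black crossbar, 24 mm thick and 44 mm long along the loaf maker's y, 125 mm from the pivot; its axes turn with the lever, y along the crossbar. Can be pinched on its two ends from above or pushed
- lever_pivot (a point): the lever's pivot, 90 mm above the worktop, on the loaf maker's right-hand (-y) end, axes of the loaf maker; the lever swings in its x-z plane. A grey drum of 83 mm radius and 80 mm width lies about this pivot, with coloured pads (to 86 mm radius) at the notches
- notch_park (a point): where the centre of the lever's crossbar is when the lever sits in the white park notch (the one nearest the robot); frame of the loaf maker
- notch_red (a point): where the centre of the lever's crossbar is when the lever sits in the red notch (second from the robot); frame of the loaf maker
- notch_yellow (a point): where the centre of the lever's crossbar is when the lever sits in the yellow notch (third from the robot); frame of the loaf maker
- notch_blue (a point): where the centre of the lever's crossbar is when the lever sits in the blue notch (farthest from the robot); frame of the loaf maker
- crock: brown stoneware crock with a white lid, 140 mm across, 156 mm high, 1.6 kg; origin: centre of its underside
Mind the look-alikes: they are no part of the job. There is more than one size of the tin_red; the job needs the smallest. What is shaped like the tin_blue but orange is not meant.

How it is judged (in metres and radians):
At the end, for the whole second after the job is handed in: The mat's tin rests flat on the hearth inside its rim (tilt under 0.08 rad; centre within 30 mm in x; in y 83 mm red, 43 yellow, 23 blue; height within 5 mm), the lever is within 0.12 rad of that colour's notch, and the other tins are off the mat, within 30 mm of their starts (((x of tin_red in the frame of hearth between -0.03 and 0.03 m and y of tin_red in the frame of hearth between -0.083 and 0.083 m and z of tin_red in the frame of hearth between -0.006 and 0.005 m and angle between tin_red's own z axis and vertical below 0.08 rad and linear speed of tin_red below 0.03 m/s and value of joint size_lever between -0.32 and -0.08 rad and horizontal distance between each of tin_yellow, tin_blue and mat above 0.13 m and distance of each of tin_yellow, tin_blue from where it was at the start of the episode below 0.03 m) or (x of tin_yellow in the frame of hearth between -0.03 and 0.03 m and y of tin_yellow in the frame of hearth between -0.043 and 0.043 m and z of tin_yellow in the frame of hearth between -0.006 and 0.005 m and angle between tin_yellow's own z axis and vertical below 0.08 rad and linear speed of tin_yellow below 0.03 m/s and value of joint size_lever between 0.08 and 0.32 rad and horizontal distance between each of tin_red, tin_blue and mat above 0.13 m and distance of each of tin_red, tin_blue from where it was at the start of the episode below 0.03 m) or (x of tin_blue in the frame of hearth between -0.03 and 0.03 m and y of tin_blue in the frame of hearth between -0.023 and 0.023 m and z of tin_blue in the frame of hearth between -0.006 and 0.005 m and angle between tin_blue's own z axis and vertical below 0.08 rad and linear speed of tin_blue below 0.03 m/s and value of joint size_lever between 0.48 and 0.72 rad and horizontal distance between each of tin_red, tin_yellow and mat above 0.13 m and distance of each of tin_red, tin_yellow from where it was at the start of the episode below 0.03 m)) and velocity of joint size_lever between -0.1 and 0.1 rad/s); the robot touches nothing.
It fails at once if the crock is shifted by more than 30 mm or tipped (distance of crock from where it was at the start of the episode above 0.03 m or angle between crock's own z axis and vertical above 0.3 rad).
It fails at once if a tin is tipped by more than 0.7 rad (angle between any of tin_red, tin_yellow, tin_blue's own z axis and vertical above 0.7 rad).
It also fails if it takes over 54 s, if anything falls off the work surface, if the arm or the gripper's body presses on something with over 40 N, if the wrist force passes 120 N, or if a joint passes its speed limit or range.

ROBOT

A 6-joint arm with a two-finger parallel gripper is mounted at the origin on the work surface. World frame = base frame: x ahead of the robot, y to its left, z up, the work surface at z = 0. Lengths are in mm, angles in rad, forces in N, time in s.
With the tool pointing down it reaches from about 275 to 750 mm from the base axis. Payload 10.2 kg.
Tool frame: the origin (TCP) lies midway between the tips of the shut fingers; the grasp point (between the pads) lies 19 mm behind it; z points along the fingers, y is the direction in which the jaws open and shut (so a half turn about z gives the same grasp; the last joint's range is limited). The gripper opens to 85 mm and grips with 20 to 120 N. Pads are 22 mm wide; open, the fingers measure 114 mm over their backs; the gripper's body (76 mm by 85 mm) begins 54 mm behind the grasp point. The pads swing forward as they close: fully open they stand 13 mm farther back than shut.
Start: joints at [-1.479, 0.313, 1.498, -0, 1.331, -0.223], TCP at [162.541, -499.211, 231.294] pointing down, gripper open.
Joint ranges: [-2.94, 2.94], [-0.97, 2.17], [0.19, 2.56], [-1.23, 4.37], [0.02, 3.11], [-2.88, 2.88]. Speed limits (rad/s): [2.39, 2.39, 3.01, 3.14, 3.14, 3.14].

INTERFACE

Orientations are given as a unit quaternion [w, x, y, z].
In Python, from rig import sense, optics, ctrl gives the robot as it stands.
- The arm moves only by the tool play_rows, never from a script. Its argument "plan" is a list of rows, each a list of 7 numbers: the shift along the world's x, y, z in mm, then the turn, a rotation vector about the world's x, y, z in rad, then the opening, from -1 (shut) to 1 (fully open), so that 0 is half open. A call has 1 to 5 rows; each row shifts and turns the pose as measured when the row begins; what a row does not reach is not made up. A row lasts 1/12 s, in which the tool goes at most 41.7 mm and 7.16 degrees, less where a joint would pass 70% of its speed; a pose out of reach is approached as far as the arm can. A call is refused whole if a number of a shift passes 41.7 or a number of a turn 0.125, either way. A call with a gripper value outside its range is refused whole. The fingers move at their own pace and stop on an object; "grip_force" is the grip in N (left out, the last holds). Time passes only in rows, so rows that do not move let the fingers close. It gives the time, the measured TCP pose, the force and the opening at its end, in the units of the state.
- sense(): the state, without advancing time (a new reading comes with each control period).
- optics.capture(name): name is "scene" or "top" or "wrist"; returns a dict with "img" (480x640x3 uint8, blue, green, red), "fx", "fy", "cx", "cy" (pixels), "world_to_cam" (4x4, takes a point from world to camera coordinates). Camera axes: x right, y up, looking along -z (the intrinsics and any distortion apply to the point x, -y, -z); pixel columns grow to the right and rows downward; lengths in mm; the calibration is good to about 2 mm. The wrist camera is an equidistant fisheye: a pixel r from the principal point sees the ray r / f radians off the axis. A picture is of the moment at which its call begins. There is no depth.
- ctrl.finish_job(): hands the job in, once; it reports no verdict.
The state is a dict: "time_s": time; "joints": joint angles; "dq": joint speeds; "tau": joint torques, N m; "eef_pos": TCP position; "ee_rot": TCP orientation; "force": force on the tool from outside, world axes, zero at the start; "wrist_torque": the same for the moment, N m; "grip_width": opening from 0.0 (shut) to 1.0 (fully open).
Only numpy, scipy, OpenCV 4.12 (cv2) and the standard library are available. Lean on these libraries where they do the work, as an engineer would, in place of code of your own. Each camera call takes 0.05 s, during which the arm holds its last target. There are 200 camera calls.

## Working session

There is one attempt and no reset: what is moved stays moved. The work goes in short steps, Python scripts to look and compute and a tool call to move; the robot and the scene stay as the last step left them, time stands still between calls to the robot, and variables do not carry over. Pictures are saved under pics/ and viewed, about 8 in all and at most 12, crops included, and the job is handed in when it is done.

Besides the shell and the picture viewer there is one more tool, called after "Emit:" by a JSON object that holds its "method" and its "body", one argument or row to a line. play_rows: Moves the arm, as the interface text tells. Its arguments: {"type":"object","properties":{"plan":{"type":"array"},"grip_force":{"type":"number"}},"required":["plan"]}

```bash
mkdir -p pics; cat > h.py <<'E'
import numpy as np, cv2
from rig import sense, optics, ctrl
def cap(n,f=None):
    d=optics.capture(n)
    if f: cv2.imwrite('pics/'+f,d['img'])
    d['W']=np.array(d['world_to_cam']); return d
def ray(d,u,v):
    W=d['W']; p=np.array([(u-d['cx'])/d['fx'],-(v-d['cy'])/d['fy'],-1.])
    R=W[:3,:3]; return -R.T@W[:3,3], R.T@p
def onz(d,u,v,z):
    o,r=ray(d,u,v); return o+r*(z-o[2])/r[2]
def proj(d,p):
    c=d['W'][:3,:3]@np.array(p,float)+d['W'][:3,3]
    return d['cx']+d['fx']*c[0]/-c[2], d['cy']-d['fy']*c[1]/-c[2]
E
python3 - <<'E'
from h import *
import pickle
a=cap('scene','s.png');b=cap('top','t.png')
pickle.dump((a,b),open('ab.pkl','wb'))
for d in (a,b): print(d['fx'],d['cx'],d['cy'],ray(d,320,240), [k for k in d])
print(sense())
E
```

```text
607.0952381531873 321.68173603681197 239.09508069711146 (array([1540.33196164, -850.02348424, 1367.74687426]), array([-0.58645198,  0.40382384, -0.70214691])) ['img', 'fx', 'fy', 'cx', 'cy', 'world_to_cam', 'W']
463.6282860728438 332.28569730857487 237.74538182155038 (array([ 399.31276734, -140.06061466, 1508.62718441]), array([ 0.08441594,  0.02060271, -0.99658182])) ['img', 'fx', 'fy', 'cx', 'cy', 'world_to_cam', 'W']
{'time_s': 0.1, 'joints': array([-1.47939672e+00,  3.13400089e-01,  1.49833587e+00,  1.21398023e-06,
        1.33105032e+00, -2.23394525e-01]), 'dq': array([ 0.00060991, -0.0015154 , -0.00138117,  0.0002923 , -0.00088911,
       -0.00039786]), 'tau': array([ 3.67722998e-03, -4.12902617e+01, -2.60141015e+01, -7.92249125e-05,
        3.05569025e-03, -1.49346323e-05]), 'eef_pos': array([ 162.52057316, -498.96685571,  230.79872852]), 'ee_rot': array([-5.95470860e-04,  9.87638480e-01,  1.56747813e-01,  3.99475504e-05]), 'force': array([ 0.15685463, -0.14511686,  1.24500331]), 'wrist_torque': array([0.03478547, 0.0180674 , 0.02401006]), 'grip_width': 0.9992821733969004}
```

View pics/s.png

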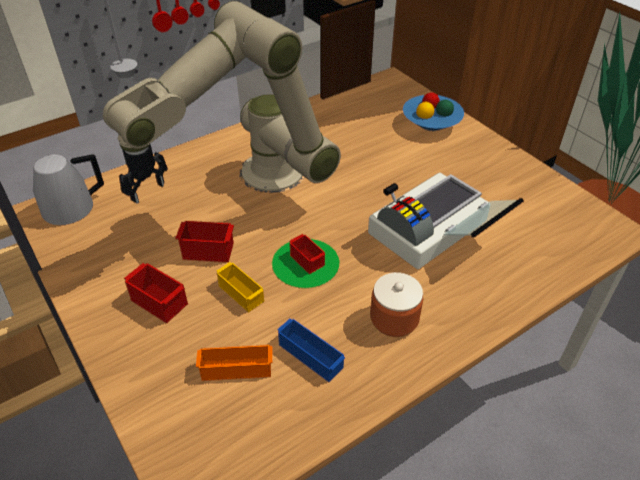

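View pics/t.png

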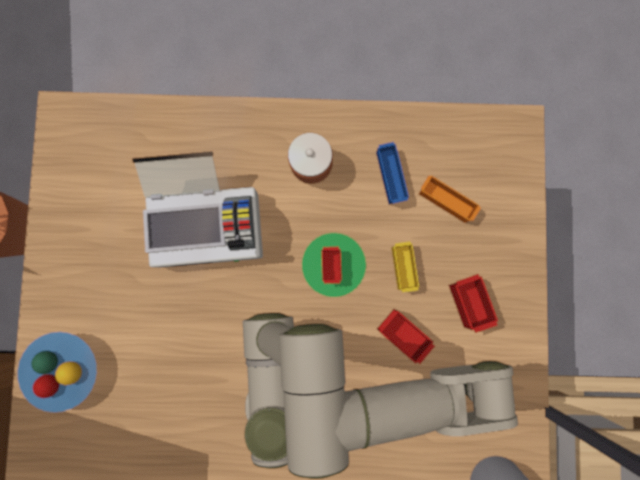

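The scene view shows three red tins, at (307,254) on the green mat, (206,241) and (157,291). In the top view they are at (332,265), (406,336) and (473,303). The one on the mat is the smallest, so it fits. The loaf maker is at (200,225) in the top view, with its lever knob at (237,244). Next I measure these and confirm with a crop.

```bash
python3 - <<'E'
from h import *
import pickle
a,b=pickle.load(open('ab.pkl','rb'))
hsv=cv2.cvtColor(b['img'],cv2.COLOR_BGR2HSV)
H,S,V=[hsv[...,i].astype(int) for i in range(3)]
def comps(m,z,nm,amin=150):
    n,l,st,c=cv2.connectedComponentsWithStats(m.astype(np.uint8))
    for i in range(1,n):
        if st[i,4]<amin: continue
        pts=np.argwhere(l==i)[:,::-1]
        w=np.array([onz(b,u,v,z)[:2] for u,v in pts],np.float32)
        r=cv2.minAreaRect(w); print(nm,st[i,:5],np.round(r[0]),np.round(r[1]),round(r[2],1), 'mean',w.mean(0).round())
comps(((H<8)|(H>172))&(S>150)&(V>60),61.5,'red')
comps((H>50)&(H<80)&(S>100),0,'green')
comps((H>20)&(H<32)&(S>150)&(V>90),60,'yel')
comps((H>105)&(H<125)&(S>150),60,'blue')
comps((H>8)&(H<18)&(S>210)&(V>150),60,'orange')
comps((S<50)&(V>130),90,'white',600)
x=a['img'][150:290,270:500]; y=b['img'][140:300,135:345]
x=cv2.resize(x,(800,487),interpolation=3)[:300*2]; y=cv2.resize(y,(787,600),interpolation=3)
cv2.imwrite('pics/c2.png',y); cv2.imwrite('pics/c1.png',x)
E
```

```text
red [323 248  18  35 603] [ 445. -148.] [106.  53.] 1.6 mean [ 444. -147.]
red [ 450  274   48   58 1787] [ 335. -593.] [167. 107.] 20.4 mean [ 337. -593.]
red [ 378  310   56   53 1537] [ 231. -383.] [168.  87.] 50.2 mean [ 232. -383.]
red [ 33 375  25  22 415] [ 55. 710.] [63. 70.] 47.5 mean [ 57. 710.]
green [ 302  233   64   63 2328] [ 449. -155.] [202. 202.] 46.3 mean [ 449. -158.]
green [ 33 353  24  20 358] [114. 755.] [59. 73.] 1.4 mean [115. 756.]
yel [392 242  27  50 992] [ 445. -379.] [153.  66.] 9.4 mean [ 445. -379.]
yel [ 56 363  24  21 398] [ 96. 647.] [60. 70.] 1.4 mean [ 96. 647.]
blue [ 378  144   29   58 1008] [ 743. -332.] [184.  58.] 14.2 mean [ 742. -332.]
white [   70     0   570   377 68199] [ 704. -217.] [1190. 1821.] 1.7 mean [ 982. -371.]
white [ 288  133   44   43 1473] [787. -71.] [134. 134.] 47.0 mean [788. -71.]
white [ 136  156  123  111 6509] [604. 269.] [329. 362.] 6.7 mean [610. 295.]
white [244 320  26  40 615] [214.  72.] [116.  73.] 3.7 mean [215.  83.]
white [ 246  334  120  142 9658] [ 25. -71.] [424. 323.] 25.3 mean [ 32. -85.]
white [ 367  370  149   70 6406] [  34. -483.] [179. 436.] 5.6 mean [  32. -490.]
```

View pics/c2.png

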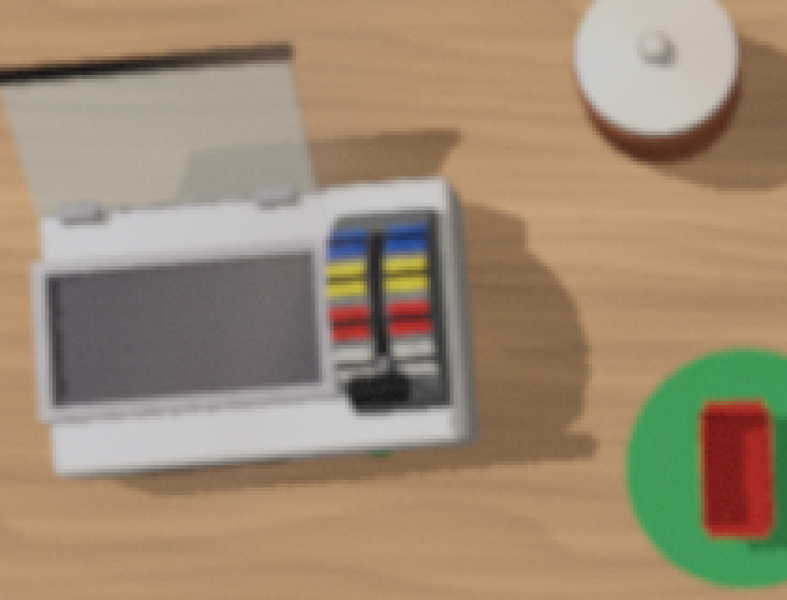

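View pics/c1.png

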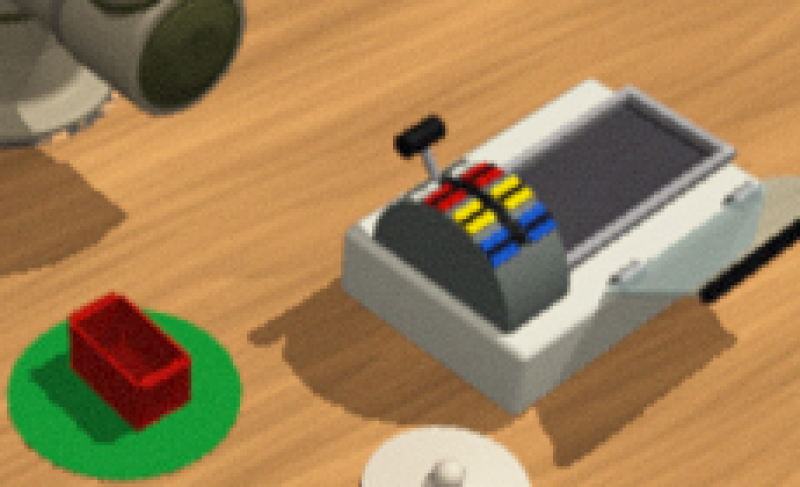

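The crops confirm it: the mat's tin is the smallest red one, at crop position (737,470) in the top view. The hearth's inside corners are near (50,278), (315,252), (322,385) and (58,408), and the knob is at (380,393). Next I turn these into world points.

```bash
python3 - <<'E'
from h import *
import pickle
a,b=pickle.load(open('ab.pkl','rb'))
T=lambda u,v:(135+u/3.748-.5+.13,140+v/3.75-.5+.13)
S=lambda u,v:(270+u/3.478-.37,150+v/3.478-.37)
P=lambda L,z:np.array([onz(b,*T(*p),z)[:2] for p in L])
def rect(L,z,n):
    q=P(L,z); print(n,q.round().tolist(),'c',q.mean(0).round(1),'sides',[round(np.linalg.norm(q[i]-q[i-1])) for i in range(4)])
    e=q[0]-q[1]+q[3]-q[2]; print('  yaw of y-axis edge', np.arctan2(-e[0],e[1]))
rect([(53,475),(465,440),(447,180),(40,215)],90,'body')
rect([(58,408),(322,385),(315,252),(50,278)],102,'hearth in')
rect([(703,535),(773,537),(770,402),(700,405)],61.5,'tin')
def tri(p,q):
    (o1,r1),(o2,r2)=ray(a,*p),ray(b,*q)
    A=np.c_[r1,-r2]; s=np.linalg.lstsq(A,o2-o1,rcond=None)[0]
    x,y=o1+s[0]*r1,o2+s[1]*r2; return (x+y)/2,np.linalg.norm(x-y)
print('knob',tri(S(420,135),T(380,393)))
print('tin',tri(S(130,338),T(737,470)))
print('rim fl',tri(S(510,157),T(325,392)),'rim rear corner r',tri(S(583,255),T(320,245)),'rim far-left',tri(S(733,152),T(32,265)),'front-left',tri(S(630,90),T(42,420)))
E
```

```text
body [[426.0, 408.0], [463.0, 75.0], [677.0, 98.0], [639.0, 432.0]] c [551.  253.5] sides [214, 335, 216, 336]
  yaw of y-axis edge 0.11235038898329694
hearth in [[479.0, 403.0], [504.0, 191.0], [612.0, 202.0], [585.0, 416.0]] c [545.1 302.8] sides [106, 213, 109, 216]
  yaw of y-axis edge 0.11959137759823447
tin [[390.0, -121.0], [390.0, -179.0], [502.0, -174.0], [498.0, -115.0]] c [ 445.1 -147. ] sides [108, 58, 112, 58]
  yaw of y-axis edge 0.03293522770108652
knob (array([493.17383438, 127.52917389, 189.22427228]), np.float64(3.5506464603030876))
tin (array([ 445.72205303, -146.14561536,   55.88591225]), np.float64(3.0672557178152773))
rim fl (array([508.26683329, 198.76137748, 136.10704647]), np.float64(43.87181701772204)) rim rear corner r (array([623.13362249, 205.21525671, 103.17417737]), np.float64(17.925082815422034)) rim far-left (array([595.64582613, 432.55797547,  95.89661981]), np.float64(2.103593312458141)) front-left (array([470.0956007 , 419.30112934,  92.40996752]), np.float64(0.7143691823059181))
```

Emit:
{"method": "play_rows", "body": {
  "plan": [
    [25,31,0,0,0,-0.06,1],
    [25,31,0,0,0,-0.06,1],
    [25,31,0,0,0,-0.06,1],
    [25,31,0,0,0,-0.06,1],
    [25,31,0,0,0,-0.04,1]
  ]
}}

```text
time_s: 0.52
eef_pos: [286.4, -341.6, 228.0]
ee_rot: [-0.002, 1.0, 0.006, -0.001]
force: [0.7, -0.8, 0.2]
grip_width: 0.998
```

Emit:
{"method": "play_rows", "body": {
  "plan": [
    [25,31,0,0,0,0,1],
    [25,31,0,0,0,0,1],
    [25,31,0,0,0,0,1],
    [25,31,0,0,0,0,1],
    [25,31,0,0,0,0,1]
  ]
}}

```text
time_s: 0.93
eef_pos: [414.8, -177.3, 227.5]
ee_rot: [-0.003, 1.0, 0.004, -0.001]
force: [-0.1, -0.6, 0.9]
grip_width: 1.003
```

Emit:
{"method": "play_rows", "body": {
  "plan": [
    [15,15,-30,0,0,0.02,1],
    [15,15,-35,0,0,0,1],
    [0,0,-30,0,0,0,1],
    [0,0,0,0,0,0,1]
  ]
}}

```text
time_s: 1.27
eef_pos: [449.5, -138.8, 130.4]
ee_rot: [-0.002, 1.0, 0.019, 0.001]
force: [-1.0, 0.2, -1.1]
grip_width: 1.0
```

```bash
python3 - <<'E'
from h import *
d=cap('wrist','w1.png'); s=sense(); print(s['eef_pos'],s['ee_rot'],d['fx'],d['cx'],d['cy'])
def fray(u,v):
    x,y=(u-d['cx'])/d['fx'],(v-d['cy'])/d['fy'];r=np.hypot(x,y)+1e-12
    p=np.array([x/r*np.sin(r),-y/r*np.sin(r),-np.cos(r)]);R=d['W'][:3,:3]
    return -R.T@d['W'][:3,3],R.T@p
hsv=cv2.cvtColor(d['img'],cv2.COLOR_BGR2HSV);H,S,V=[hsv[...,i].astype(int) for i in range(3)]
m=(((H<8)|(H>172))&(S>150)&(V>50)).astype(np.uint8)
n,l,st,c=cv2.connectedComponentsWithStats(m)
for i in range(1,n):
    if st[i,4]<800: continue
    w=[]
    for v,u in np.argwhere(l==i):
        o,r=fray(u,v)
        if r[2]<-.1: w.append((o+r*(61.5-o[2])/r[2])[:2])
    q=cv2.minAreaRect(np.array(w,np.float32)); print(st[i],q, np.min(w,0),np.max(w,0))
E
```

```text
[ 450.46805686 -139.67050181  133.09678797] [-8.60112172e-04  9.99820608e-01  1.87052887e-02  2.85031340e-03] 371.64829954431775 319.29602659944607 233.121015187052
[  281   163   100   169 15058] ((446.84765625, -145.98947143554688), (111.89749145507812, 57.843563079833984), 3.4923558235168457) [ 389.70495375 -177.07022527] [ 503.63928166 -114.32056137]
[ 472  421   45   59 1635] ((227.21484375, -324.8611755371094), (146.58290100097656, 31.167715072631836), 30.00415802001953) [ 171.03623521 -374.13774303] [ 289.72769295 -285.07414914]
```

View pics/w1.png

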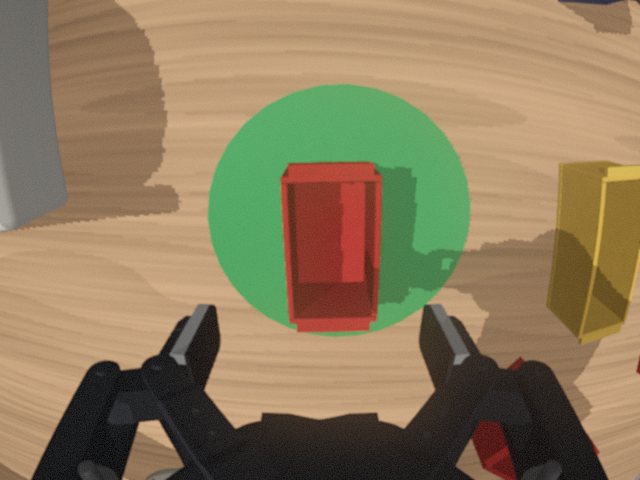

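The wrist view shows the red tin centred at pixel (332,246), between the open jaws in y. It measures 112 x 58 mm with its centre at (446,-146), which agrees with the top view. I go down and grip.

Emit:
{"method": "play_rows", "body": {
  "plan": [
    [-4,-7,-20,0,0,0.025,1],
    [0,0,-30,0,0,0,1],
    [0,0,-30,0,0,0,1],
    [0,0,-15,0,0,0,1],
    [0,0,0,0,0,0,1]
  ]
}}

```text
time_s: 1.73
eef_pos: [450.0, -152.4, 44.5]
ee_rot: [0.003, 1.0, 0.03, 0.009]
force: [0.4, 1.1, -0.2]
grip_width: 0.996
```

Emit:
{"method": "play_rows", "body": {
  "plan": [
    [-3,5,-14,0,0,0,1],
    [0,0,-9,0,0,0,1],
    [0,0,0,0,0,0,1]
  ]
}}

```text
time_s: 1.98
eef_pos: [449.5, -150.9, 26.2]
ee_rot: [0.006, 0.999, 0.029, 0.012]
force: [1.1, -0.1, 0.4]
grip_width: 0.999
```

```bash
python3 - <<'E'
from h import *
for i in range(4):
    s=sense(); print(s['eef_pos'].round(1),s['ee_rot'].round(4),s['joints'].round(4),s['force'].round(1)); cap('wrist')
E
```

```text
[ 449.5 -150.9   26.2] [0.0057 0.9995 0.0288 0.012 ] [-0.574   0.4755  1.8862  0.0062  0.7536  0.9348] [ 1.1 -0.1  0.4]
[ 449.9 -151.    26.9] [0.006  0.9995 0.0288 0.0124] [-0.5738  0.4745  1.8855  0.0062  0.7544  0.9348] [ 0.1 -0.6  0.5]
[ 450. -151.   27.] [0.0061 0.9995 0.0289 0.0126] [-0.5737  0.4742  1.8856  0.0062  0.7541  0.9349] [-0.2  0.1 -0.1]
[ 449.9 -150.8   26.9] [0.0061 0.9995 0.029  0.0126] [-0.5735  0.4742  1.8859  0.0063  0.7538  0.9349] [-0.  -0.1  0.2]
```

Emit:
{"method": "play_rows", "body": {
  "plan": [
    [-3,5,-6,0.012,0.025,0,1],
    [0,0,0,0,0,0,1]
  ]
}}

```text
time_s: 2.35
eef_pos: [447.1, -145.8, 21.7]
ee_rot: [-0.0, 1.0, 0.029, -0.0]
force: [0.1, 0.0, -1.1]
grip_width: 1.0
```

Emit:
{"method": "play_rows", "body": {
  "plan": [
    [0,0,0,0,0,0,-1],
    [0,0,0,0,0,0,-1],
    [0,0,0,0,0,0,-1],
    [0,0,0,0,0,0,-1],
    [0,0,0,0,0,0,-1]
  ],
  "grip_force": 40
}}

```text
time_s: 2.77
eef_pos: [447.6, -145.8, 22.1]
ee_rot: [-0.0, 1.0, 0.029, 0.0]
force: [-0.1, 0.3, -0.6]
grip_width: 0.695
```

Emit:
{"method": "play_rows", "body": {
  "plan": [
    [0,0,0,0,0,0,-1],
    [0,0,0,0,0,0,-1],
    [0,0,0,0,0,0,-1]
  ]
}}

```text
time_s: 3.02
eef_pos: [447.6, -145.7, 22.1]
ee_rot: [-0.0, 1.0, 0.029, 0.0]
force: [0.5, 0.2, 0.3]
grip_width: 0.696
```

Gripped: 0.695 x 85 = 59 mm. Lifting now.

Emit:
{"method": "play_rows", "body": {
  "plan": [
    [0,0,15,0,0,0,-1],
    [0,0,40,0,0,0,-1],
    [0,0,40,0,0,0,-1],
    [0,0,40,0,0,0,-1],
    [0,0,40,0,0,0,-1]
  ]
}}

```text
time_s: 3.43
eef_pos: [440.9, -141.9, 194.6]
ee_rot: [-0.007, 1.0, 0.029, -0.01]
force: [0.1, -0.5, -3.1]
grip_width: 0.696
```

Emit:
{"method": "play_rows", "body": {
  "plan": [
    [0,0,40,0,0,0,-1],
    [0,0,30,0,0,0.06,-1],
    [0,0,5,0,0,0.11,-1],
    [5,20,0,0,0,0.12,-1],
    [8,30,0,0,0,0.12,-1]
  ]
}}

```text
time_s: 3.85
eef_pos: [453.8, -94.5, 281.7]
ee_rot: [-0.0, 0.972, 0.235, -0.006]
force: [0.3, 0.4, -3.4]
grip_width: 0.694
```

Emit:
{"method": "play_rows", "body": {
  "plan": [
    [8,38,0,0,0,0.12,-1],
    [8,38,0,0,0,0.12,-1],
    [8,38,0,0,0,0.12,-1],
    [8,38,0,0,0,0.12,-1],
    [8,38,0,0,0,0.12,-1]
  ]
}}

```text
time_s: 4.27
eef_pos: [492.9, 101.9, 280.4]
ee_rot: [0.001, 0.853, 0.522, -0.007]
force: [0.6, -0.8, -3.0]
grip_width: 0.695
```

Emit:
{"method": "play_rows", "body": {
  "plan": [
    [8,38,0,0,0,0.12,-1],
    [8,38,0,0,0,0.12,-1],
    [8,38,0,0,0,0.12,-1],
    [8,38,0,0,0,0.1,-1],
    [0,0,0,0,0,0,-1]
  ]
}}

```text
time_s: 4.68
eef_pos: [523.0, 267.9, 276.5]
ee_rot: [0.001, 0.7, 0.714, -0.009]
force: [0.6, -0.3, -3.0]
grip_width: 0.697
```

```bash
python3 - <<'E'
from h import *
cap('top','t2.png')
s=sense(); print(s['eef_pos'].round(1),s['ee_rot'].round(4),s['joints'].round(4)); q=s['ee_rot'];print(2*np.arctan2(q[2],q[1]))
E
```

```text
[522.8 265.5 276.5] [ 0.001   0.7015  0.7126 -0.0093] [ 0.2751  0.4363  1.2062 -0.0111  1.5143  0.2602]
1.5864550457885995
```

Emit:
{"method": "play_rows", "body": {
  "plan": [
    [10,26,-20,0.007,-0.006,0.05,-1],
    [10,27,-35,0.007,-0.006,0.045,-1],
    [0,0,-30,0,0,0,-1],
    [0,0,0,0,0,0,-1],
    [0,0,0,0,0,0,-1]
  ]
}}

```text
time_s: 5.15
eef_pos: [542.9, 317.6, 188.6]
ee_rot: [0.001, 0.667, 0.745, -0.001]
force: [0.1, 0.1, -1.4]
grip_width: 0.698
```

```bash
python3 - <<'E'
from h import *
d=cap('wrist','w2.png')
s=sense(); q=s['ee_rot'];w,x,y,z=q; print(s['eef_pos'].round(1),'yaw',2*np.arctan2(y,x),'corr rx,ry',-2*(y*z-w*x),2*(x*z+w*y),s['force'])
# hearth corners guess check: project predicted into fisheye
def fp(p):
    c=d['W'][:3,:3]@np.array(p,float)+d['W'][:3,3]; th=np.arctan2(np.hypot(c[0],c[1]),-c[2]); r=np.hypot(c[0],c[1])
    return round(d['cx']+d['fx']*th*c[0]/r), round(d['cy']-d['fy']*th*c[1]/r)
t=.113;X=np.array([np.cos(t),np.sin(t)]);Y=np.array([-X[1],X[0]])
im=d['img'].copy()
for a in(-55,55):
  for b_ in(-110,110):
    p=np.array([545.2,303])+a*X+b_*Y; u=fp([*p,102]); print(a,b_,u); cv2.circle(im,u,4,(0,255,0),1)
cv2.imwrite('pics/w2m.png',im)
E
```

```text
[542.8 317.2 188.4] yaw 1.6798936842870131 corr rx,ry 0.002951060660250417 0.00031398550974933814 [ 0.86713912 -0.11123704 -4.39510383]
-55 -110 (255, 384)
-55 110 (231, 95)
55 -110 (389, 383)
55 110 (412, 95)
```

View pics/w2m.png

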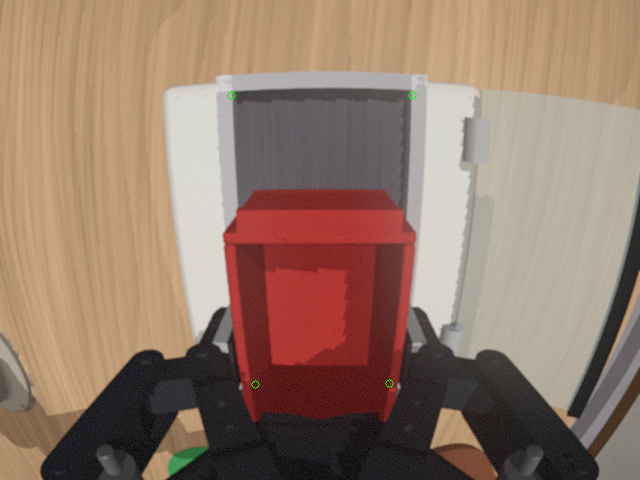

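The predicted hearth corners at (231,95) and (412,95) sit on the rim's inner corners, and the tin is squarely above the hearth. Lowering.

Emit:
{"method": "play_rows", "body": {
  "plan": [
    [0,0,-30,0,0,0,-1],
    [0,0,-25,0,0,0,-1],
    [0,0,-10,0,0,0,-1],
    [0,0,0,0,0,0,-1],
    [0,0,0,0,0,0,-1]
  ]
}}

```text
time_s: 5.62
eef_pos: [547.0, 314.4, 132.7]
ee_rot: [0.005, 0.67, 0.742, 0.005]
force: [0.3, 0.4, -2.4]
grip_width: 0.697
```

Emit:
{"method": "play_rows", "body": {
  "plan": [
    [-3,2,-8,0,0.014,0,-1],
    [0,0,-5,0,0.004,0,-1],
    [0,0,-4,0,0,0,-1],
    [0,0,0,0,0,0,-1]
  ]
}}

```text
time_s: 5.95
eef_pos: [545.9, 316.7, 120.0]
ee_rot: [-0.001, 0.67, 0.742, 0.002]
force: [-0.1, -0.6, -3.2]
grip_width: 0.697
```

Emit:
{"method": "play_rows", "body": {
  "plan": [
    [-1,0,-5,0,0,0,-1],
    [0,0,-4,0,0,0,-1],
    [0,0,-2,0,0,0,-1],
    [0,0,0,0,0,0,-1],
    [0,0,0,0,0,0,-1]
  ]
}}

```text
time_s: 6.37
eef_pos: [545.5, 317.3, 113.0]
ee_rot: [0.001, 0.67, 0.742, 0.004]
force: [-0.4, 0.9, -3.2]
grip_width: 0.697
```

Emit:
{"method": "play_rows", "body": {
  "plan": [
    [0,0,-2,0,0.006,0,-1],
    [0,0,-2,0,0,0,-1],
    [0,0,0,0,0,0,-1],
    [0,0,0,0,0,0,-1]
  ]
}}

```text
time_s: 6.7
eef_pos: [545.8, 317.6, 112.5]
ee_rot: [-0.001, 0.67, 0.742, 0.003]
force: [0.2, -0.7, -2.5]
grip_width: 0.694
```

Emit:
{"method": "play_rows", "body": {
  "plan": [
    [0,0,-4,0,0.003,0,-1],
    [0,0,0,0,0,0,-1],
    [0,0,0,0,0,0,-1]
  ]
}}

```text
time_s: 6.95
eef_pos: [546.3, 318.0, 112.9]
ee_rot: [-0.002, 0.67, 0.743, 0.003]
force: [-0.1, -0.0, -2.7]
grip_width: 0.696
```

Emit:
{"method": "play_rows", "body": {
  "plan": [
    [0,0,-4,0,0,0,-1],
    [0,0,-4,0,0,0,-1]
  ]
}}

```text
time_s: 7.12
eef_pos: [546.7, 318.1, 111.8]
ee_rot: [-0.001, 0.67, 0.743, 0.004]
force: [-17.4, -7.9, 42.6]
grip_width: 0.699
```

Emit:
{"method": "play_rows", "body": {
  "plan": [
    [0,0,0,0,0,0,-1]
  ]
}}

```text
time_s: 7.2
eef_pos: [546.7, 318.2, 112.8]
ee_rot: [-0.001, 0.67, 0.743, 0.004]
force: [-0.3, 0.0, -3.5]
grip_width: 0.698
```

It touched down at about TCP z = 111.8 mm, and the force rose to 43 N. It is now resting or within 1 mm of the hearth. Releasing.

Emit:
{"method": "play_rows", "body": {
  "plan": [
    [0,0,0,0,0,0,-0.2],
    [0,0,0,0,0,0,1],
    [0,0,0,0,0,0,1],
    [0,0,0,0,0,0,1],
    [0,0,0,0,0,0,1]
  ]
}}

```text
time_s: 7.62
eef_pos: [546.8, 318.1, 110.3]
ee_rot: [-0.001, 0.67, 0.743, 0.004]
force: [-1.0, 0.5, 0.5]
grip_width: 0.999
```

Emit:
{"method": "play_rows", "body": {
  "plan": [
    [0,0,15,0,0,0,1],
    [0,0,30,0,0,0,1],
    [0,0,40,0,0,0,1],
    [0,0,40,0,0,0,1],
    [0,0,40,0,0,0,1]
  ]
}}

```text
time_s: 8.03
eef_pos: [542.0, 316.2, 269.1]
ee_rot: [-0.006, 0.67, 0.742, -0.006]
force: [1.5, 1.0, -0.2]
grip_width: 1.002
```

Emit:
{"method": "play_rows", "body": {
  "plan": [
    [0,0,20,0,0,-0.12,1],
    [-8,-30,0,0,0,-0.12,1],
    [-8,-35,0,0,0,-0.12,1],
    [-8,-35,0,0,0,-0.12,1],
    [-8,-35,0,0,0,-0.12,1]
  ]
}}

```text
time_s: 8.45
eef_pos: [510.9, 182.9, 299.1]
ee_rot: [-0.003, 0.863, 0.505, 0.004]
force: [0.8, 0.5, -0.6]
grip_width: 1.002
```

Emit:
{"method": "play_rows", "body": {
  "plan": [
    [-4,-12,0,0,0,-0.12,1],
    [-4,-12,0,0,0,-0.12,1],
    [-4,-12,0,0,0,-0.12,1],
    [-4,-12,0,0,0,-0.12,1],
    [-2,-7,0,0,0,-0.12,1]
  ]
}}

```text
time_s: 8.87
eef_pos: [491.1, 120.3, 299.2]
ee_rot: [-0.001, 0.977, 0.214, 0.005]
force: [-0.2, 0.8, 0.2]
grip_width: 0.997
```

Emit:
{"method": "play_rows", "body": {
  "plan": [
    [0,0,0,0,0,-0.12,1],
    [0,0,0,0,0,-0.12,1],
    [0,0,0,0,0,-0.12,1],
    [0,0,0,0,0,0,1]
  ]
}}

```text
time_s: 9.2
eef_pos: [490.9, 118.2, 298.9]
ee_rot: [-0.0, 1.0, 0.026, 0.005]
force: [-0.1, -0.5, -0.0]
grip_width: 1.0
```

```bash
cat >> h.py <<'E'
def st():
    s=sense(); w,x,y,z=s['ee_rot']; print(s['eef_pos'].round(1),'yaw',round(2*np.arctan2(y,x),3),'corr rx,ry',round(-2*(y*z-w*x),3),round(2*(x*z+w*y),3),s['force'].round(1),s['time_s'])
def fp(d,p):
    c=d['W'][:3,:3]@np.array(p,float)+d['W'][:3,3]; r=np.hypot(c[0],c[1]); th=np.arctan2(r,-c[2])
    return round(d['cx']+d['fx']*th*c[0]/r), round(d['cy']-d['fy']*th*c[1]/r)
t=.113;LX=np.array([np.cos(t),np.sin(t)]);LY=np.array([-LX[1],LX[0]]);PIV=np.array([551,253.5])-118*LY
def kn(a): return [*(PIV+125*np.sin(a)*LX),90+125*np.cos(a)]
E
python3 - <<'E'
from h import *
d=cap('wrist','w3.png'); st()
im=d['img'].copy()
for a in(-.6,-.2,.2,.6):
    print(a,np.round(kn(a)),fp(d,kn(a))); cv2.circle(im,fp(d,kn(a)),4,(0,255,0),1)
cv2.imwrite('pics/w3m.png',im)
E
```

```text
[490.9 118.2 298.9] yaw 0.059 corr rx,ry -0.001 0.01 [-0.5  0.1 -0.9] 9.25
-0.6 [494. 128. 193.] (306, 226)
-0.2 [540. 133. 213.] (300, 165)
0.2 [589. 139. 213.] (294, 85)
0.6 [634. 144. 193.] (292, 21)
```

View pics/w3m.png

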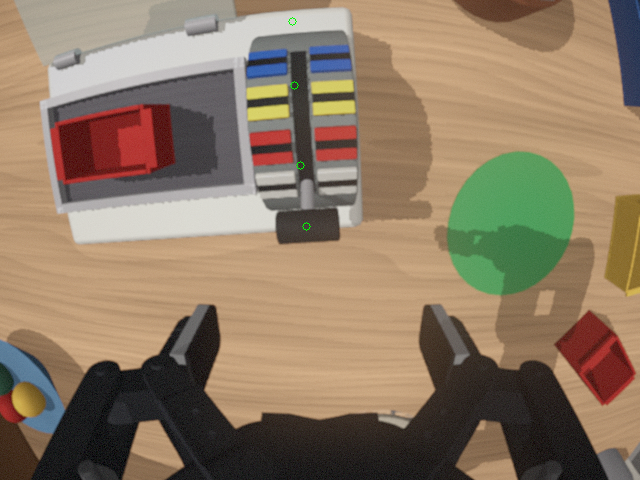

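The tin is in the hearth at (110,143), and the predicted park point (306,226) falls on the crossbar's centre. Going down to pinch.

Emit:
{"method": "play_rows", "body": {
  "plan": [
    [3,10,-20,0,0.01,0.05,1],
    [0,0,-35,0,0,0,1],
    [0,0,-30,0,0,0,1],
    [0,0,-12,0,0,0,1],
    [0,0,0,0,0,0,1]
  ]
}}

```text
time_s: 9.67
eef_pos: [494.3, 128.9, 199.2]
ee_rot: [-0.001, 0.998, 0.067, 0.002]
force: [-0.0, 0.1, -0.5]
grip_width: 0.998
```

```bash
python3 -c "
from h import *
st()"
```

```text
[494.3 128.9 199.2] yaw 0.134 corr rx,ry -0.001 0.004 [-0.   0.1 -0.5] 9.6667
```

Emit:
{"method": "play_rows", "body": {
  "plan": [
    [0,0,-15,0,0.004,-0.02,1],
    [0,0,-11,0,0,0,1],
    [0,0,0,0,0,0,1],
    [0,0,0,0,0,0,-1],
    [0,0,0,0,0,0,-1]
  ],
  "grip_force": 30
}}

```text
time_s: 10.08
eef_pos: [495.7, 129.2, 175.6]
ee_rot: [-0.001, 0.998, 0.063, 0.002]
force: [0.0, 0.4, -0.2]
grip_width: 0.748
```

Emit:
{"method": "play_rows", "body": {
  "plan": [
    [0,0,0,0,0,0,-1],
    [0,0,0,0,0,0,-1],
    [0,0,0,0,0,0,-1],
    [0,0,0,0,0,0,-1],
    [0,0,0,0,0,0,-1]
  ]
}}

```text
time_s: 10.5
eef_pos: [496.8, 126.8, 178.1]
ee_rot: [0.001, 0.998, 0.063, 0.003]
force: [1.2, -0.3, -5.3]
grip_width: 0.512
```

Emit:
{"method": "play_rows", "body": {
  "plan": [
    [10.5,1,6.5,0,0,0,-1],
    [11,1,5.5,0,0,0,-1],
    [11.5,1,4.5,0,0,0,-1],
    [0,0,0,0,0,0,-1]
  ]
}}

```text
time_s: 10.83
eef_pos: [527.0, 130.4, 193.3]
ee_rot: [0.001, 0.998, 0.064, -0.003]
force: [1.4, -0.6, -2.1]
grip_width: 0.506
```

```bash
python3 -c "
from h import *
st()"
```

```text
[527.  130.4 193.3] yaw 0.128 corr rx,ry 0.003 -0.005 [ 1.4 -0.6 -2.1] 10.8333
```

Emit:
{"method": "play_rows", "body": {
  "plan": [
    [9,1,3,0,0,0,-1],
    [7,1,2,0,0,0,-1],
    [0,0,0,0,0,0,-1],
    [0,0,0,0,0,0,-1]
  ]
}}

```text
time_s: 11.17
eef_pos: [541.2, 132.0, 197.5]
ee_rot: [0.002, 0.998, 0.064, -0.006]
force: [0.1, -0.3, -3.5]
grip_width: 0.507
```

```bash
python3 -c "
from h import *
st()"
```

```text
[541.2 132.  197.5] yaw 0.129 corr rx,ry 0.005 -0.011 [ 0.1 -0.3 -3.5] 11.1667
```

The TCP has reached the red-notch target of about (542,132,197). Releasing, backing off and checking.

Emit:
{"method": "play_rows", "body": {
  "plan": [
    [0,0,0,0,0,0,1],
    [0,0,0,0,0,0,1],
    [0,0,0,0,0,0,1],
    [0,0,0,0,0,0,1],
    [0,0,0,0,0,0,1]
  ]
}}

```text
time_s: 11.58
eef_pos: [541.8, 132.2, 199.8]
ee_rot: [0.002, 0.998, 0.065, -0.002]
force: [0.6, -0.5, -0.1]
grip_width: 1.0
```

Emit:
{"method": "play_rows", "body": {
  "plan": [
    [0,0,20,0,0,0,1],
    [0,0,40,0,0,0,1],
    [0,0,40,0,0,0,1],
    [-30,-15,10,0,0,0,1],
    [-40,0,0,0,0,0,1]
  ]
}}

```text
time_s: 12.0
eef_pos: [473.5, 116.3, 313.1]
ee_rot: [0.003, 0.998, 0.065, -0.002]
force: [0.1, -0.1, -0.7]
grip_width: 1.0
```

Emit:
{"method": "play_rows", "body": {
  "plan": [
    [-40,0,0,0,0,0,1],
    [-40,0,0,0,0,0,1],
    [0,0,0,0,0,0,1],
    [0,0,0,0,0,0,1]
  ]
}}

```text
time_s: 12.33
eef_pos: [385.3, 116.2, 315.6]
ee_rot: [0.003, 0.998, 0.065, 0.002]
force: [0.2, 0.1, 0.1]
grip_width: 0.999
```

```bash
python3 - <<'E'
from h import *
b=cap('top','t3.png');a=cap('scene','s3.png'); st()
im=b['img'][140:300,135:345]; im=cv2.resize(im,(630,480),interpolation=3)
sc=a['img'][150:260,360:500]; sc=cv2.resize(sc,(630,495),interpolation=3)
for an in (-.32,-.2,-.08):
    u,v=proj(b,kn(an)); cv2.circle(im,(int((u-134.5)*3),int((v-139.5)*3)),3,(0,255,0),1)
    u,v=proj(a,kn(an)); cv2.circle(sc,(int((u-359.5)*4.5),int((v-149.5)*4.5)),3,(0,255,0),1)
cv2.imwrite('pics/c3.png',im);cv2.imwrite('pics/c4.png',sc)
hsv=cv2.cvtColor(b['img'],cv2.COLOR_BGR2HSV);H,S,V=[hsv[...,i].astype(int) for i in range(3)]
for nm,m,z in(('red',((H<8)|(H>172))&(S>150)&(V>50),150),('yel',(H>20)&(H<32)&(S>150)&(V>90),60),('blue',(H>105)&(H<125)&(S>150),60)):
    n,l,s_,c=cv2.connectedComponentsWithStats(m.astype(np.uint8))
    for i in range(1,n):
        if s_[i,4]>300:
            w=np.array([onz(b,u,v,z)[:2] for v,u in np.argwhere(l==i)],np.float32); r=cv2.minAreaRect(w)
            print(nm,np.round(r[0]),np.round(r[1]),r[2], 'local to hearth',(r[0]-np.array([545.2,303]))@LX,(r[0]-np.array([545.2,303]))@LY)
E
```

```text
[386.5 116.2 315.3] yaw 0.131 corr rx,ry 0.006 0.003 [1.1 0.8 0.1] 12.4333
red [543. 315.] [ 60. 111.] 3.3826076984405518 local to hearth -1.0201320576576882 12.47854986463184
red [ 339. -565.] [157. 100.] 20.41412925720215 local to hearth -302.4770885722799 -839.2184017123692
red [ 241. -369.] [160.  83.] 50.8394775390625 local to hearth -377.5190127840738 -633.1153907112163
red [ 77. 657.] [59. 68.] 47.34600067138672 local to hearth -425.0451720234959 404.92260265038084
yel [ 445. -379.] [153.  66.] 9.410249710083008 local to hearth -176.14378425072218 -666.0495907903885
yel [ 96. 647.] [60. 70.] 4.245066165924072 local to hearth -407.45659736062623 392.11299591042683
blue [ 743. -332.] [184.  58.] 14.562994003295898 local to hearth 125.10803846468207 -652.8409614828306
```

View pics/c3.png

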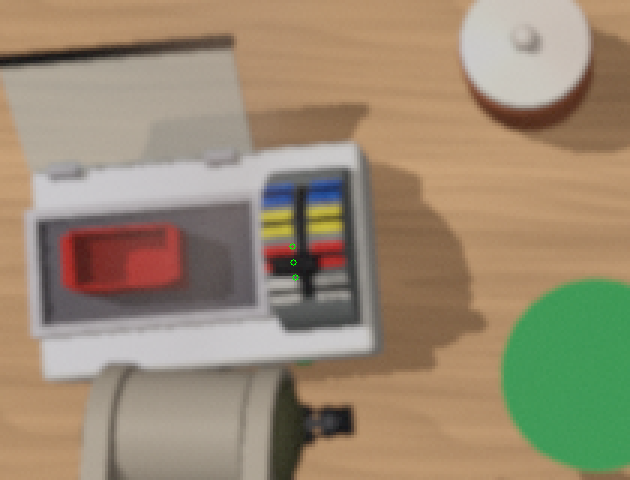

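View pics/c4.png

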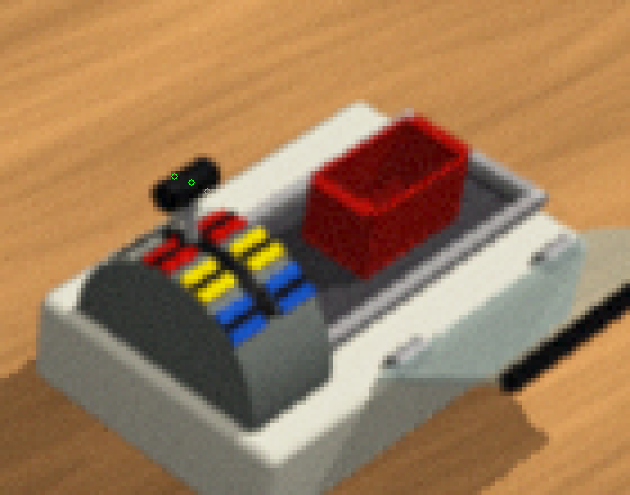

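Both views show the crossbar, at (295,264) and (187,184), on the -0.2 prediction. The tin stands flat inside the rim, about (-1,+12) mm from the hearth's centre, and the other tins have not moved. Handing in.

```bash
python3 -c "
from h import *
print(ctrl.finish_job())"
```

```text
the job is handed in; nothing more can be done
None
```

The small red tin from the mat now stands upright on the hearth, and the size lever is in the red notch. I handed the job in after about 12.5 s of the 54 s, and the system reported no verdict.

- **Tin:** in the last top view its centre was about (-1, +12) mm from the hearth's centre, and the scene view shows it flat inside the rim. It touched down about 1 mm higher than I had worked out, within the calibration error. That touch gave a brief wrist force of about 43 N, under the 120 N limit.
- **Lever:** I pinched the crossbar and moved it along its arc. The top and scene views both put it at about -0.2 rad, within roughly 0.03, by eye against points I projected into the pictures.
- **Other things:** the yellow and blue tins measured the same as at the start. The crock looks unmoved in the last top view, though I did not measure it again. The gripper was open and clear of everything.

No final check failed, and none disagreed with another.

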